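# Load the embossing press

## Task

Lay the brass die plate on the embossing press's bed, round nose towards the tunnel, then push it through under the low beam and press its nose gently against the brass pin of the red depth stop with something like 8 to 10 N, keeping that up for about half a second. Never load the stop with more than 14 N; leave the plate lying against the pin and let go. Leave the blue plate and the other things on the bench alone.

Things in the scene. Friction and masses are not known exactly. Their poses are not given: they have to be found in the camera images.
- die: Brass-faced die plate, 160 long (x), 56 wide (y), 12 mm thick, about 0.35 kg, straight sides, half-round nose (radius 28 mm) at its +x end, square tail with a dark band at -x. Relief on top under 1 mm. Origin: centre of the underside; z up. Starts flat on the bench left or right of the press, nose away from the robot; grip it across its width.
- nose (a point): Foremost point of the brass plate's round nose, at (80, 0, 6) mm in the plate's frame; axes as the plate's. To be pressed on the stop's pin with 4 to 14 N; the hand feels 1 to 4 N of the plate's sliding friction on top, more if it bears down on the plate.
- tail (a point): Middle of the brass plate's square tail face, at (-80, 0, 6) mm in the plate's frame; axes as the plate's. A finger pushes here.
- press: Fixed embossing press. Origin: at bench height under the tunnel; +x is the push direction, away from the robot, z up. Steel bed from x = -250 to +100 mm, 140 mm wide, its waxed, slippery top 20 mm above the bench; open in front of the guides (x = -250 to -80 mm).
- mouth (a point): Middle of the tunnel's mouth on the bed, at (-45, 0, 20) mm in the press's frame, axes as the press's. The tunnel runs from here to x = +35 mm, 59 mm wide and 16 mm high over the bed. Two brass guides, 8 mm high, flare from its sides to about 41 mm either side of the middle at x = -77 mm.
- beam_top (a point): Middle of the top of the dark iron beam over the tunnel, at (-5, 0, 70) mm in the press's frame. Beam 80 mm along x, 130 mm wide; a screw with a wooden wheel (radius 36 mm) stands on it up to 151 mm above the bench. With the plate home its tail sticks out about 52 to 86 mm in front of the beam.
- stop: Red depth stop on the bed beyond the tunnel, 26 x 44 x 18 mm. Origin: middle of the foot of its face towards the tunnel, x = 55 to 65 mm in the press's frame; axes as the press's. From that face a brass pin (14 x 9 mm) juts 2 to 26 mm towards the tunnel, set anew each time and not reported: feel for it. It does not yield.
- blue_die: Another die plate of the same shape and size, painted blue, not to be used; it lies on the other side of the press. Origin as the brass one's.
- rivet_jar: Glass jar, 64 mm wide, 85 mm high; origin under its centre. Bystander.
- awl: Wood-handled awl lying down, 150 mm long. Bystander.
- mallet: Wooden mallet lying down, 240 mm long. Bystander.
- board: Wooden board 130 x 100 x 22 mm; origin under its centre. Bystander.
- weight: Small brass weight, 52 mm wide, 50 mm high. Bystander.
- cup: White cup, 68 mm wide, 80 mm high. Bystander.
- creaser: Wood-handled creasing tool lying down, 150 mm long. Bystander.
Things that resemble listed ones, but are neither listed nor needed, are in the scene too. There is more than one size of the die; the one meant has the size given above.

How it is judged:
By the outcome, as a careful person would: the job done as asked, in the order asked, and still so for the second after the job is handed in, with the robot touching nothing.
It also fails if it takes over 67 s, if anything falls off the work surface, if the arm or the gripper's body presses on something with over 40 N, if the wrist force passes 120 N, or if a joint passes its speed limit or range.

## Robot

A 6-joint arm with a two-finger parallel gripper is mounted at the origin on the work surface. World frame = base frame: x ahead of the robot, y to its left, z up, the work surface at z = 0. Lengths are in m, angles in degrees, forces in N, time in s.
With the tool pointing down it reaches from about 0.35 to 0.875 m from the base axis. Payload 4.2 kg.
Tool frame: the origin (TCP) lies midway between the tips of the shut fingers; the grasp point (between the pads) lies 19 mm behind it (r.pinch_z is the distance from the TCP to the grasp point, in m); z points along the fingers, y is the line along which they close (so a half turn about z gives the same grasp; the last joint's range is limited). The gripper opens to 87 mm and grips with 3 to 60 N. Pads are 19 mm wide; open, the fingers measure 117 mm over their backs; the gripper's body (75 mm by 190 mm) begins 51 mm behind the grasp point.
Start: joints at [-58.465, 22.042, 0.453, 0, -68.411, -14.817], TCP at [0.18, -0.599, 0.223] pointing down, gripper open.
Joint ranges: [-179.83, 179.83], [-69.29, 118.12], [-61.27, 80.66], [-181.25, 117.63], [-171.15, -9.14], [-177.46, 177.46]. Speed limits (degrees/s): [159.86, 159.86, 180, 180, 180, 180].

## Interface

Orientations are given as a 3x3 rotation matrix whose columns are the frame's x, y, z axes.
In Python, from station import r, imaging, models gives the robot as it stands. The module is installed in compiled form; this text tells all that it offers.
- The arm moves only by the tool apply_moves, never from a script. Its argument "moves" is a list of rows, each a list of 2 entries, a list of its own where there are three numbers: the shift along the tool's x, y, z in m, then the turn about the tool's z in degrees. A call has 1 to 5 rows; each row shifts and turns the commanded pose from where the row before left it, along the tool's axes as they then stand; what a row does not reach is not made up. A row lasts 1/12 s, in which the tool goes at most 41.7 mm and 7.16 degrees, less where a joint would pass 70% of its speed; a pose out of reach is approached as far as the arm can. A call is refused whole if a number of a shift passes 0.0417 or a number of a turn 7.16, either way. A call with a gripper value outside its range is refused whole. "hand" is the finger opening in m, from 0 to 0.087, set as the call begins (left out, the last holds). The fingers move at their own pace and stop on an object; the grip force is fixed at half the most. Time passes only in rows, so rows that do not move let the fingers close. It gives the time, the measured TCP pose, the force, the opening and the grip force at its end, in the units of the state.
- r.sense(): the state, without advancing time (a new reading comes with each control period).
- imaging.capture(name): name is "side" or "top"; returns a dict with "frame" (480x640x3 uint8, blue, green, red), "intrinsics" (3x3 intrinsics, pixels), "eye" and "orientation" of the camera in the world. Camera axes: x right, y down, z forward; pixel columns grow to the right and rows downward; lengths in m; the calibration is good to about 2 mm. A picture is of the moment at which its call begins. There is no depth.
- r.finish_job(): hands the job in; it is judged then, once.
Trained networks look in a picture, given as the dict that the camera call returned (one of the last four; its "shot" number tells which), for a name from the list of things; names that differ only in an ending like _2 or _b are one class to them, and where a whole thing is asked for, a point or a joint stands for the part that bears it (a point fixed in the world has none). Each returns a list of dicts, best first, with "confidence" (0 to 1); they miss things now and then, are a little off and sometimes report something else, mostly with a low value. They report only what shows in the picture. A call takes as long as a camera call. They do not tell look-alikes from the thing itself.
- models.cut_out(picture, target): "region" (480x640 bool, what is visible of it) and "extent" ([left, top, width, height] as shares, 0 to 1, of the picture: columns of its width, rows of its height, round what is visible of it).
- models.place_of(picture, target): "at" ([column, row] as shares, 0 to 1, of the picture: columns of its width, rows of its height: a listed point, or the origin of a listed thing).
The state is a dict: "time_s": time; "joints": joint angles; "joint_velocities": joint speeds; "effort": joint torques, N m; "tcp_pos": TCP position; "ee_rot": TCP orientation; "wrist_force": force on the tool from outside, world axes, zero at the start; "moment": the same for the moment, N m; "gripper_width": opening from 0.0 (shut) to 1.0 (fully open); "gripper_force": force on a finger pad.
Only numpy, scipy, OpenCV 4.12 (cv2) and the standard library are available. Lean on these libraries where they do the work, as an engineer would, in place of code of your own. Each camera call takes 0.05 s, during which the arm holds its last target. There are 200 camera calls.

## Working session

There is one attempt and no reset: what is moved stays moved. The work goes in short steps, Python scripts to look and compute and a tool call to move; the robot and the scene stay as the last step left them, time stands still between calls to the robot, and variables do not carry over. Pictures are saved under pics/ and viewed, at most 10 in all, crops included, and the job is handed in when it is done.

Besides the shell and the picture viewer there is one more tool, called by a JSON object that holds its "method" and its "body", one argument or row to a line. apply_moves: Moves the arm, as the interface text tells. Its arguments: {"type":"object","properties":{"moves":{"type":"array"},"hand":{"type":"number"}},"required":["moves"]}

```bash
mkdir -p pics
cat > h.py <<'E'
import numpy as np, cv2
from station import r, imaging, models
def ray(p,uv,z):
    K=np.array(p["intrinsics"]);R=np.array(p["orientation"]);e=np.array(p["eye"])
    d=R@np.linalg.inv(K)@np.array([uv[0],uv[1],1.]);return e+d*(z-e[2])/d[2]
def proj(p,X):
    K=np.array(p["intrinsics"]);R=np.array(p["orientation"]);e=np.array(p["eye"])
    c=K@(R.T@(np.array(X)-e));return c[:2]/c[2]
E
python3 - <<'E'
from h import *
for n in("top","side"):
    p=imaging.capture(n);cv2.imwrite(f"pics/{n}0.png",p["frame"]);print(n,np.round(p["eye"],3),np.round(p["orientation"],3).tolist(),np.round(p["intrinsics"],1).tolist())
    for t,z in(("die",0.0),("nose",.006),("tail",.006),("press",0),("mouth",.02),("beam_top",.07),("stop",.02),("blue_die",0)):
        for q in models.place_of(p,t)[:4]:
            uv=np.array(q["at"])*[640,480];print(t,round(q["confidence"],2),uv.round(1),ray(p,uv,z).round(4))
s=r.sense();print(s)
E
```

```text
top [ 0.401 -0.025  1.257] [[-0.026, -0.997, 0.076], [-0.999, 0.028, 0.017], [-0.019, -0.076, -0.997]] [[509.9, 0.0, 316.1], [0.0, 509.9, 239.0], [0.0, 0.0, 1.0]]
die 0.91 [193.1 263.8] [0.4447 0.3032 0.    ]
die 0.65 [221.2 196.6] [0.6105 0.2314 0.    ]
nose 0.81 [194.2 409.3] [0.0939 0.3017 0.006 ]
nose 0.63 [192.5 234.3] [0.5175 0.3025 0.006 ]
nose 0.57 [215.9 179.2] [0.6537 0.2429 0.006 ]
tail 0.82 [189.2 325.2] [0.2949 0.3123 0.006 ]
tail 0.75 [226.5 216.8] [0.5586 0.2176 0.006 ]
tail 0.74 [198.6 297.1] [0.3625 0.2887 0.006 ]
tail 0.24 [510.3 294.2] [ 0.3503 -0.4698  0.006 ]
press 0.97 [313.6 172.1] [ 0.6655 -0.001   0.    ]
mouth 0.59 [312.1 184.4] [0.6308 0.003  0.02  ]
beam_top 0.68 [310.4 164.5] [0.6692 0.0048 0.07  ]
stop 0.75 [318.3 144. ] [ 0.7312 -0.0147  0.02  ]
blue_die 0.88 [437.3 229.2] [ 0.5137 -0.3022  0.    ]
blue_die 0.75 [412.  133.5] [ 0.7559 -0.2498  0.    ]
side [-0.439 -0.98   1.056] [[0.723, -0.4, 0.564], [-0.691, -0.427, 0.583], [0.007, -0.811, -0.585]] [[552.5, 0.0, 321.8], [0.0, 552.5, 237.1], [0.0, 0.0, 1.0]]
die 0.58 [247.2 227.6] [0.4342 0.283  0.    
[... 1093 characters left out ...]
100512e+01, -1.48181233e+01]), 'joint_velocities': array([ 0.07660232, -0.02642207, -0.08552842,  0.04489749, -0.10534498,
        0.0723459 ]), 'effort': array([ 4.13714888e-04, -3.90452671e+01,  1.87623543e+01,  4.22430620e+00,
        1.56007562e-02, -3.97981739e-05]), 'tcp_pos': array([ 0.17984438, -0.59854356,  0.22255648]), 'ee_rot': array([[-9.57725466e-01, -2.87683733e-01,  2.95566117e-05],
       [-2.87683733e-01,  9.57725467e-01, -1.54310322e-05],
       [-2.38678628e-05, -2.32816489e-05, -9.99999999e-01]]), 'wrist_force': array([0.25011428, 0.08163465, 0.60930429]), 'moment': array([ 0.00765253, -0.00061701, -0.04551845]), 'gripper_force': 0.0, 'gripper_width': 1.0030261481667788}
```

View pics/top0.png

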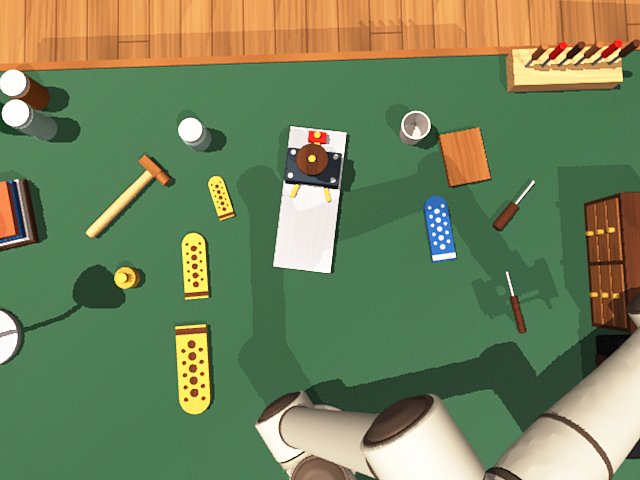

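View pics/side0.png

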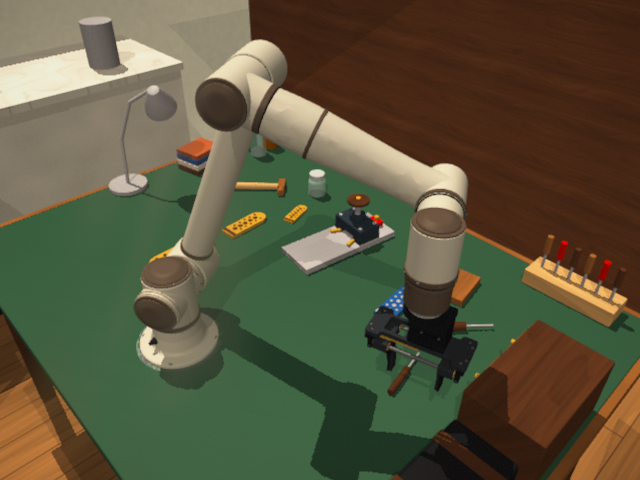

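The overhead view shows three yellow plates that could be taken for the die: small at (221,197), medium at (195,266) and large at (193,368, nose towards the robot). The blue one is at (440,229). The medium one spans about 0.3625 to 0.5175 in x, roughly 160 mm, with its nose away from the robot, so I choose it. Next I measure it and the press more exactly.

```bash
cat > m.py <<'E'
from h import *
p=imaging.capture("top");f=p["frame"];hsv=cv2.cvtColor(f,cv2.COLOR_BGR2HSV)
def big(mask,c):
    n,l,st,ce=cv2.connectedComponentsWithStats(mask.astype(np.uint8));return l==l[c[1],c[0]]
def world(m,z):
    c=max(cv2.findContours(m.astype(np.uint8),cv2.RETR_EXTERNAL,cv2.CHAIN_APPROX_NONE)[0],key=len)[:,0]
    return np.array([ray(p,u,z)[:2] for u in c])
# die
yel=((hsv[...,0]<35)&(hsv[...,1]>90)).copy();m=cv2.morphologyEx(yel.astype(np.uint8),cv2.MORPH_CLOSE,np.ones((3,3)))
w=world(big(m,(205,270)),.012)
print("die",cv2.minAreaRect((w*1000).astype(np.float32)))
# bed
wh=(hsv[...,1]<60)&(hsv[...,2]>120)
b=big(wh,(305,240));ww=world(b,.02);print("bed",cv2.minAreaRect((ww*1000).astype(np.float32)),np.argwhere(b).min(0),np.argwhere(b).max(0))
lo=ww[ww[:,0]<.56]
# side lines: fit
c=lo.mean(0)
for s in(1,-1):
    e=[]
    for x in np.arange(.44,.6,.004):
        k=ww[abs(ww[:,0]-x)<.003];
        if len(k): y=k[:,1].max() if s>0 else k[:,1].min();e.append((x,y))
    e=np.array(e);print("edge",np.polyfit(e[:,0]-.5,e[:,1],1))
k=[]
for y in np.arange(-.03,.06,.004):
    q=ww[abs(ww[:,1]-y)<.003];k.append((y,q[:,0].min()))
k=np.array(k);print("front",np.polyfit(k[:,0],k[:,1],1))
red=((hsv[...,0]<8)|(hsv[...,0]>172))&(hsv[...,1]>170)&(hsv[...,2]>120)
rr=np.argwhere(red[120:160,290:345])+[120,290];print("red",rr.min(0),rr.max(0))
a=cv2.resize(f[110:280,160:350],None,fx=4,fy=3.5,interpolation=cv2.INTER_CUBIC)
a=cv2.resize(f[115:305,170:355],None,fx=3.1,fy=3.1,interpolation=cv2.INTER_CUBIC);cv2.imwrite("pics/crop1.png",a)
E
python3 m.py
```

```text
die ((440.3305358886719, 296.3232421875), (161.27883911132812, 60.90144729614258), 3.261693000793457)
bed ((596.44189453125, 10.1832275390625), (141.27162170410156, 351.4954833984375), 81.7656478881836) [126 273] [272 346]
edge [-0.14691047  0.094476  ]
edge [-0.1457621  -0.04626363]
front [0.14245711 0.41850478]
red [131 308] [142 326]
```

View pics/crop1.png

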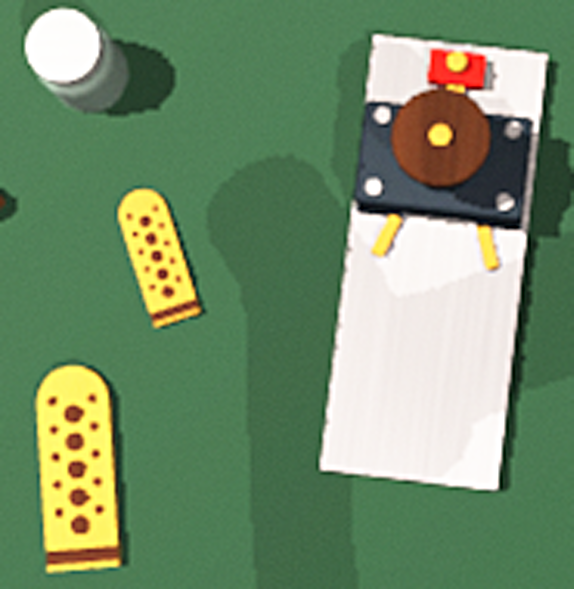

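The crop shows the medium brass plate (centre about (195,266) in the full image) with a half-round nose at the top and a dark tail band. It measures about 161 × 61 mm, including some visible side wall, so it is the right one. The press yaw is about -8.25° and its origin is about (0.6706, -0.0006). Moving now.

{"method": "apply_moves", "body": {
  "moves": [
    [[0,0,0],6.7],
    [[0,0,0],6.7],
    [[-0.0306,0.0254,0],0],
    [[-0.0306,0.0254,0],0],
    [[-0.0306,0.0254,0],0]
  ],
  "hand": 0.087
}}

```text
time_s: 1.37
tcp_pos: [0.2674, -0.5165, 0.2224]
ee_rot: [[-0.998, -0.056, -0.0], [-0.056, 0.998, 0.0], [0.0, 0.0, -1.0]]
wrist_force: [0.6, -0.6, 0.3]
gripper_width: 0.998
gripper_force: 0.0
```

{"method": "apply_moves", "body": {
  "moves": [
    [[-0.0306,0.0254,0],0],
    [[-0.0306,0.0254,0],0],
    [[-0.0306,0.0254,0],0],
    [[-0.0306,0.0254,0],0],
    [[-0.0306,0.0254,0],0]
  ]
}}

```text
time_s: 1.78
tcp_pos: [0.4136, -0.38, 0.2229]
ee_rot: [[-0.998, -0.058, 0.001], [-0.058, 0.998, -0.0], [-0.001, -0.0, -1.0]]
wrist_force: [1.1, 0.2, -0.4]
gripper_width: 1.0
gripper_force: 0.0
```

{"method": "apply_moves", "body": {
  "moves": [
    [[-0.0306,0.0254,0],0],
    [[-0.0306,0.0254,0],0],
    [[-0.0306,0.0254,0],0],
    [[-0.0022,0.0374,0],0],
    [[-0.0022,0.0374,0],0]
  ]
}}

```text
time_s: 2.2
tcp_pos: [0.501, -0.2235, 0.2218]
ee_rot: [[-0.998, -0.058, -0.001], [-0.058, 0.998, 0.0], [0.001, 0.0, -1.0]]
wrist_force: [0.5, 0.7, 0.4]
gripper_width: 0.997
gripper_force: 0.0
```

{"method": "apply_moves", "body": {
  "moves": [
    [[-0.0022,0.0374,0],0],
    [[-0.0022,0.0374,0],0],
    [[-0.0022,0.0374,0],0],
    [[-0.0022,0.0374,0],0],
    [[-0.0022,0.0374,0],0]
  ]
}}

```text
time_s: 2.62
tcp_pos: [0.4996, -0.0361, 0.2229]
ee_rot: [[-0.998, -0.058, 0.001], [-0.058, 0.998, 0.0], [-0.001, 0.0, -1.0]]
wrist_force: [1.7, -0.7, 0.2]
gripper_width: 0.999
gripper_force: 0.0
```

{"method": "apply_moves", "body": {
  "moves": [
    [[-0.0022,0.0374,0],0],
    [[0.0053,0.0376,0],0],
    [[0.0053,0.0376,0],0],
    [[0.0053,0.0376,0],0],
    [[0.0053,0.0376,0],0]
  ]
}}

```text
time_s: 3.03
tcp_pos: [0.4694, 0.1503, 0.2229]
ee_rot: [[-0.998, -0.058, 0.001], [-0.058, 0.998, 0.0], [-0.001, 0.0, -1.0]]
wrist_force: [1.3, 0.1, 0.4]
gripper_width: 1.001
gripper_force: 0.0
```

{"method": "apply_moves", "body": {
  "moves": [
    [[0.005,0.0372,0],0],
    [[0.005,0.0372,0],0],
    [[0.005,0.0372,0],0],
    [[0.005,0.0372,0],0],
    [[0,0,0.03],0]
  ]
}}

```text
time_s: 3.45
tcp_pos: [0.4442, 0.3042, 0.1979]
ee_rot: [[-0.998, -0.065, 0.012], [-0.065, 0.998, 0.011], [-0.012, 0.01, -1.0]]
wrist_force: [1.5, 0.0, 0.4]
gripper_width: 1.0
gripper_force: 0.0
```

{"method": "apply_moves", "body": {
  "moves": [
    [[0,0,0.04],0],
    [[0,0,0.04],0],
    [[0,0,0.04],0],
    [[0,0,0.02],0],
    [[0,0,0],0]
  ]
}}

```text
time_s: 3.87
tcp_pos: [0.4389, 0.2932, 0.0478]
ee_rot: [[-0.998, -0.057, -0.007], [-0.057, 0.998, -0.008], [0.008, -0.007, -1.0]]
wrist_force: [0.3, 0.0, -0.5]
gripper_width: 0.998
gripper_force: 0.0
```

Run:
```python
from h import *
s=r.sense();print(s["tcp_pos"],s["joints"])
for n in("top","side"):
    p=imaging.capture(n)
    c=(proj(p,[.44,.298,.01])).astype(int);x,y=max(c[0]-60,0),max(c[1]-60,0)
    cv2.imwrite(f"pics/g_{n}.png",cv2.resize(p["frame"][y:y+120,x:x+120],None,fx=3.3,fy=3.3,interpolation=cv2.INTER_CUBIC))
a=np.hstack([cv2.imread("pics/g_top.png"),cv2.imread("pics/g_side.png")]);cv2.imwrite("pics/g.png",a)
```

```text
[0.4388729  0.29315766 0.04783772] [ 5.13372315e+01  2.43334661e+01 -2.52003551e+01 -7.33641632e-02
 -4.10775016e+01 -1.38010858e+02]
```

View pics/g.png

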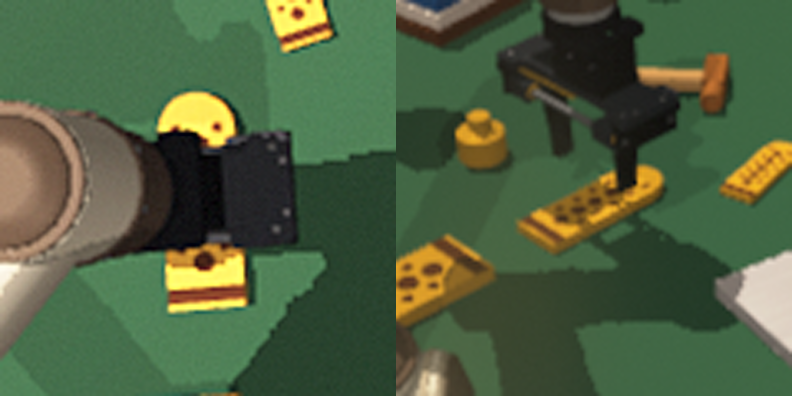

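The crop shows the gripper straddling the plate lengthwise at mid-length, in the open left of the press and clear of its neighbours. Let it settle and fine-align, then descend.

{"method": "apply_moves", "body": {
  "moves": [
    [[0,0,0],0],
    [[0,0,0],0]
  ]
}}

```text
time_s: 4.13
tcp_pos: [0.4427, 0.2972, 0.0548]
ee_rot: [[-0.998, -0.058, 0.003], [-0.058, 0.998, 0.004], [-0.003, 0.003, -1.0]]
wrist_force: [0.2, 0.0, 0.7]
gripper_width: 0.998
gripper_force: 0.0
```

{"method": "apply_moves", "body": {
  "moves": [
    [[0.002,0,0.017],0],
    [[0,0,0.017],0],
    [[0,0,0.012],0],
    [[0,0,0.004],0],
    [[0,0,0],0]
  ]
}}

```text
time_s: 4.55
tcp_pos: [0.4397, 0.296, 0.003]
ee_rot: [[-0.998, -0.058, 0.0], [-0.058, 0.998, 0.0], [-0.0, 0.0, -1.0]]
wrist_force: [-0.6, 0.2, 0.7]
gripper_width: 0.998
gripper_force: 0.0
```

{"method": "apply_moves", "body": {
  "moves": [
    [[0,0,0],0],
    [[0,0,0],0],
    [[0,0,0],0]
  ]
}}

```text
time_s: 4.8
tcp_pos: [0.44, 0.2964, 0.0037]
ee_rot: [[-0.998, -0.058, 0.002], [-0.058, 0.998, 0.002], [-0.002, 0.002, -1.0]]
wrist_force: [-0.8, -0.1, 1.5]
gripper_width: 1.002
gripper_force: 0.0
```

{"method": "apply_moves", "body": {
  "moves": [
    [[0,0,0],0],
    [[0,0,0],0],
    [[0,0,0],0],
    [[0,0,0],0],
    [[0,0,0],0]
  ],
  "hand": 0.045
}}

```text
time_s: 5.22
tcp_pos: [0.4395, 0.2957, 0.0026]
ee_rot: [[-0.998, -0.058, -0.0], [-0.058, 0.998, -0.0], [0.0, -0.0, -1.0]]
wrist_force: [-0.1, 0.2, -1.2]
gripper_width: 0.709
gripper_force: 0.0
```

{"method": "apply_moves", "body": {
  "moves": [
    [[0,0,0],0],
    [[0,0,0],0],
    [[0,0,0],0]
  ]
}}

```text
time_s: 5.47
tcp_pos: [0.4397, 0.2962, 0.0026]
ee_rot: [[-0.998, -0.058, 0.0], [-0.058, 0.998, 0.001], [-0.0, 0.001, -1.0]]
wrist_force: [0.3, 2.1, -0.9]
gripper_width: 0.636
gripper_force: 30.0
```

{"method": "apply_moves", "body": {
  "moves": [
    [[0,0,-0.01],0],
    [[0,0,-0.02],0],
    [[0,0,-0.02],0],
    [[0,0,-0.01],0],
    [[0,0,0],0]
  ]
}}

```text
time_s: 5.88
tcp_pos: [0.4403, 0.2966, 0.0649]
ee_rot: [[-0.998, -0.058, 0.003], [-0.058, 0.998, 0.003], [-0.003, 0.003, -1.0]]
wrist_force: [0.2, 0.4, -3.5]
gripper_width: 0.64
gripper_force: 30.0
```

{"method": "apply_moves", "body": {
  "moves": [
    [[0,0,0],3.85],
    [[0,0,0],3.85],
    [[0,0,0],3.85],
    [[-0.007,-0.016,0],0],
    [[-0.0129,-0.029,0],0]
  ]
}}

```text
time_s: 6.3
tcp_pos: [0.4523, 0.2497, 0.0616]
ee_rot: [[-0.99, 0.14, -0.0], [0.14, 0.99, 0.0], [0.0, -0.0, -1.0]]
wrist_force: [1.8, 0.0, -4.2]
gripper_width: 0.641
gripper_force: 30.0
```

{"method": "apply_moves", "body": {
  "moves": [
    [[-0.0129,-0.029,0],0],
    [[-0.0129,-0.029,0],0],
    [[-0.0129,-0.029,0],0],
    [[-0.0129,-0.029,0],0],
    [[-0.0129,-0.029,0],0]
  ]
}}

```text
time_s: 6.72
tcp_pos: [0.4948, 0.0937, 0.0614]
ee_rot: [[-0.99, 0.143, -0.003], [0.143, 0.99, -0.001], [0.003, -0.001, -1.0]]
wrist_force: [1.2, -0.0, -4.0]
gripper_width: 0.639
gripper_force: 30.0
```

{"method": "apply_moves", "body": {
  "moves": [
    [[-0.0129,-0.029,0],0],
    [[-0.0129,-0.0266,0],0],
    [[-0.006,-0.015,0],0],
    [[0,0,0],0],
    [[0,0,0],0]
  ]
}}

```text
time_s: 7.13
tcp_pos: [0.5161, 0.0201, 0.0613]
ee_rot: [[-0.989, 0.146, -0.003], [0.146, 0.989, -0.0], [0.003, -0.001, -1.0]]
wrist_force: [-0.7, 0.3, -3.8]
gripper_width: 0.636
gripper_force: 30.0
```

{"method": "apply_moves", "body": {
  "moves": [
    [[0,0,0],0],
    [[0,0,0],0],
    [[0,0,0],0]
  ]
}}

```text
time_s: 7.38
tcp_pos: [0.5169, 0.0221, 0.0624]
ee_rot: [[-0.99, 0.142, -0.0], [0.142, 0.99, -0.0], [0.0, -0.0, -1.0]]
wrist_force: [-0.4, -0.3, -3.1]
gripper_width: 0.639
gripper_force: 30.0
```

Run:
```python
from h import *
s=r.sense();print(s["tcp_pos"],s["ee_rot"],s["gripper_width"])
for n in("top","side"):
    p=imaging.capture(n)
    c=(proj(p,[.55,.015,.05])).astype(int);x,y=max(c[0]-65,0),max(c[1]-70,0)
    cv2.imwrite(f"pics/q_{n}.png",cv2.resize(p["frame"][y:y+130,x:x+130],None,fx=3.05,fy=3.05,interpolation=cv2.INTER_CUBIC))
    print(n,x,y)
a=np.hstack([cv2.imread("pics/q_top.png"),cv2.imread("pics/q_side.png")]);cv2.imwrite("pics/q.png",a)
```

```text
[0.51685104 0.0220938  0.06235462] [[-9.89907875e-01  1.41711589e-01 -4.73679394e-04]
 [ 1.41711625e-01  9.89907982e-01 -4.20669141e-05]
 [ 4.62937644e-04 -1.08768246e-04 -9.99999887e-01]] 0.6385957220974506
top 242 145
side 263 165
```

View pics/q.png

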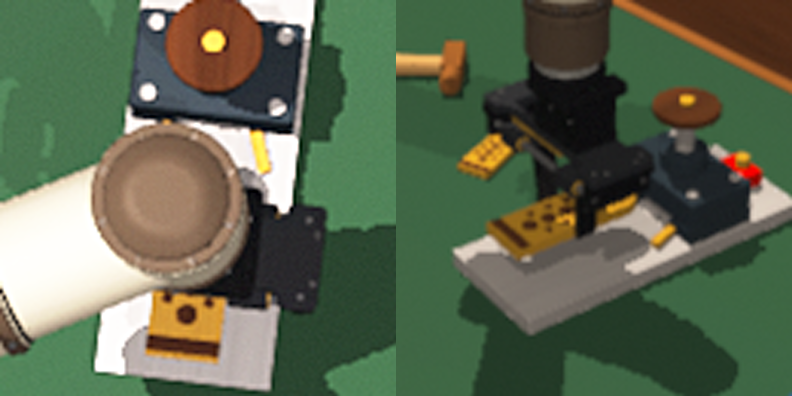

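The crop shows the plate held level over the bed, parallel to it and roughly centred, with its nose short of the guides. Lowering.

{"method": "apply_moves", "body": {
  "moves": [
    [[0,0,0.015],0],
    [[0,0,0.013],0],
    [[0,0,0.007],0],
    [[0,0,0],0],
    [[0,0,0],0]
  ]
}}

```text
time_s: 7.9
tcp_pos: [0.5172, 0.0214, 0.0275]
ee_rot: [[-0.99, 0.142, -0.001], [0.142, 0.99, -0.0], [0.0, -0.0, -1.0]]
wrist_force: [0.4, -0.2, -3.3]
gripper_width: 0.639
gripper_force: 30.0
```

{"method": "apply_moves", "body": {
  "moves": [
    [[0,0,0.0015],0],
    [[0,0,0.001],0],
    [[0,0,0.001],0],
    [[0,0,0],0],
    [[0,0,0],0]
  ]
}}

```text
time_s: 8.32
tcp_pos: [0.5173, 0.0212, 0.0243]
ee_rot: [[-0.99, 0.143, 0.0], [0.143, 0.99, 0.0], [-0.0, 0.0, -1.0]]
wrist_force: [0.1, 0.2, -3.1]
gripper_width: 0.635
gripper_force: 30.0
```

{"method": "apply_moves", "body": {
  "moves": [
    [[0,0,0.001],0],
    [[0,0,0],0],
    [[0,0,0],0]
  ]
}}

```text
time_s: 8.57
tcp_pos: [0.5171, 0.0212, 0.023]
ee_rot: [[-0.99, 0.143, -0.0], [0.143, 0.99, -0.0], [0.0, -0.0, -1.0]]
wrist_force: [0.2, 0.1, -3.6]
gripper_width: 0.641
gripper_force: 30.0
```

{"method": "apply_moves", "body": {
  "moves": [
    [[0,0,0.0007],0],
    [[0,0,0],0],
    [[0,0,0],0]
  ]
}}

```text
time_s: 8.82
tcp_pos: [0.5173, 0.0212, 0.0226]
ee_rot: [[-0.99, 0.143, 0.0], [0.143, 0.99, 0.0], [-0.0, 0.0, -1.0]]
wrist_force: [-0.4, -1.0, -1.5]
gripper_width: 0.639
gripper_force: 30.0
```

Contact on the bed. Releasing, backing straight off behind the tail and shutting the fingers.

{"method": "apply_moves", "body": {
  "moves": [
    [[0,0,0],0],
    [[0,0,0],0],
    [[0,0,0],0],
    [[0,0,0],0],
    [[0,0,0],0]
  ],
  "hand": 0.087
}}

```text
time_s: 9.23
tcp_pos: [0.5174, 0.0213, 0.0225]
ee_rot: [[-0.99, 0.143, 0.001], [0.143, 0.99, 0.0], [-0.001, 0.0, -1.0]]
wrist_force: [-0.2, 1.0, 1.0]
gripper_width: 0.933
gripper_force: 0.0
```

{"method": "apply_moves", "body": {
  "moves": [
    [[0,0,0],0],
    [[0.008,0,-0.002],0],
    [[0.02,0,0],0],
    [[0.025,0,0],0],
    [[0.025,0,0],0]
  ]
}}

```text
time_s: 9.65
tcp_pos: [0.4387, 0.0323, 0.0243]
ee_rot: [[-0.99, 0.144, -0.0], [0.144, 0.99, 0.0], [0.0, 0.0, -1.0]]
wrist_force: [-0.2, 0.4, 0.0]
gripper_width: 0.998
gripper_force: 0.0
```

{"method": "apply_moves", "body": {
  "moves": [
    [[0.02,0,0],0],
    [[0.012,0,0],0],
    [[0,0,0],0],
    [[0,0,0],0],
    [[0,0,0],0]
  ]
}}

```text
time_s: 10.07
tcp_pos: [0.4094, 0.0374, 0.0247]
ee_rot: [[-0.99, 0.143, 0.002], [0.143, 0.99, 0.001], [-0.002, 0.001, -1.0]]
wrist_force: [-0.5, 0.3, -0.5]
gripper_width: 0.995
gripper_force: 0.0
```

{"method": "apply_moves", "body": {
  "moves": [
    [[0,0,0],0],
    [[0,0,0],0],
    [[0,0,0],0],
    [[0,0,0],0],
    [[0,0,0],0]
  ],
  "hand": 0
}}

```text
time_s: 10.48
tcp_pos: [0.4084, 0.0369, 0.0242]
ee_rot: [[-0.99, 0.144, -0.0], [0.144, 0.99, -0.0], [0.0, -0.0, -1.0]]
wrist_force: [0.5, 0.2, 1.1]
gripper_width: 0.709
gripper_force: 0.0
```

{"method": "apply_moves", "body": {
  "moves": [
    [[0,0,0],0],
    [[0,0,0],0],
    [[0,0,0],0],
    [[0,0,0],0],
    [[0,0,0],0]
  ]
}}

```text
time_s: 10.9
tcp_pos: [0.4083, 0.037, 0.0244]
ee_rot: [[-0.99, 0.143, 0.0], [0.143, 0.99, 0.0], [-0.0, 0.0, -1.0]]
wrist_force: [-0.3, 0.0, -0.8]
gripper_width: 0.328
gripper_force: 0.0
```

Run:
```python
from h import *
s=r.sense();print(s["tcp_pos"],s["gripper_width"],s["wrist_force"])
for n in("top","side"):
    p=imaging.capture(n)
    for t,z in(("nose",.026),("tail",.026)):
        for q in models.place_of(p,t)[:4]:
            uv=np.array(q["at"])*[640,480];X=ray(p,uv,z)
            if abs(X[1])<.1: print(n,t,round(q["confidence"],2),X.round(4))
    c=(proj(p,[.54,.015,.03])).astype(int);x,y=max(c[0]-65,0),max(c[1]-70,0)
    cv2.imwrite(f"pics/s_{n}.png",cv2.resize(p["frame"][y:y+130,x:x+130],None,fx=3.05,fy=3.05,interpolation=cv2.INTER_CUBIC))
    print(n,x,y)
a=np.hstack([cv2.imread("pics/s_top.png"),cv2.imread("pics/s_side.png")]);cv2.imwrite("pics/s.png",a)
```

```text
[0.40830968 0.03698501 0.02437166] 0.3278336364197529 [-0.28621002  0.0273695  -0.76535192]
top nose 0.82 [0.5889 0.0167 0.026 ]
top tail 0.8 [0.4436 0.0358 0.026 ]
top 243 150
side nose 0.84 [0.5968 0.0106 0.026 ]
side tail 0.85 [0.4452 0.0292 0.026 ]
side 260 172
```

View pics/s.png

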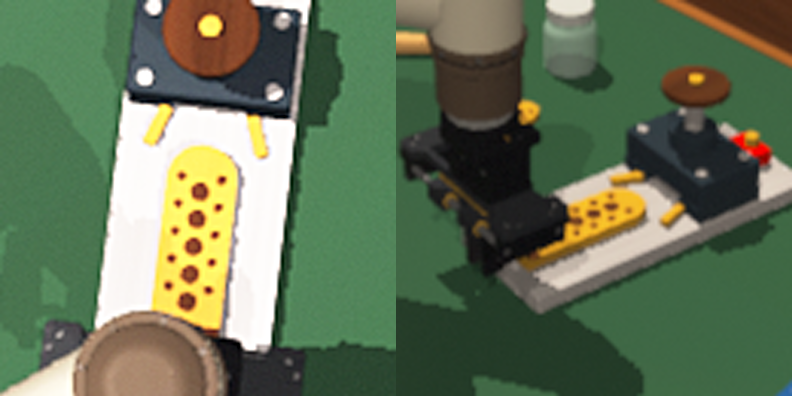

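The crop shows the plate lying on the bed, aligned with it and centred between the guide ends (nose at about crop (206,148), guides at (150,140) and (263,155)). The gripper is behind the tail. I finish shutting the fingers and approach.

{"method": "apply_moves", "body": {
  "moves": [
    [[0,0,0],0],
    [[0,0,0],0],
    [[0,0,0],0],
    [[0,0,0],0],
    [[0,0,0],0]
  ]
}}

```text
time_s: 11.62
tcp_pos: [0.4083, 0.037, 0.0244]
ee_rot: [[-0.99, 0.143, 0.0], [0.143, 0.99, 0.0], [-0.0, 0.0, -1.0]]
wrist_force: [-0.1, -0.0, 0.3]
gripper_width: 0.001
gripper_force: 0.0
```

{"method": "apply_moves", "body": {
  "moves": [
    [[-0.003,0,0],0],
    [[-0.003,0,0],0],
    [[-0.003,0,0],0],
    [[-0.003,0,0],0],
    [[-0.003,0,0],0]
  ]
}}

```text
time_s: 12.03
tcp_pos: [0.4236, 0.0348, 0.0243]
ee_rot: [[-0.99, 0.143, 0.0], [0.143, 0.99, 0.0], [-0.0, 0.0, -1.0]]
wrist_force: [-0.3, 0.1, 0.8]
gripper_width: 0.007
gripper_force: 0.0
```

{"method": "apply_moves", "body": {
  "moves": [
    [[-0.003,0,0],0],
    [[-0.003,0,0],0],
    [[-0.003,0,0],0],
    [[-0.003,0,0],0],
    [[-0.003,0,0],0]
  ]
}}

```text
time_s: 12.45
tcp_pos: [0.4375, 0.0324, 0.0242]
ee_rot: [[-0.99, 0.143, -0.001], [0.143, 0.99, -0.0], [0.001, -0.001, -1.0]]
wrist_force: [-1.5, -0.1, 0.1]
gripper_width: 0.005
gripper_force: 0.9
```

{"method": "apply_moves", "body": {
  "moves": [
    [[-0.003,0,0],0],
    [[-0.003,0,0],0],
    [[-0.003,0,0],0],
    [[-0.003,0,0],0],
    [[-0.003,0,0],0]
  ]
}}

```text
time_s: 12.87
tcp_pos: [0.4531, 0.0305, 0.0242]
ee_rot: [[-0.99, 0.143, -0.0], [0.143, 0.99, -0.0], [0.0, -0.0, -1.0]]
wrist_force: [-1.2, -0.5, -1.5]
gripper_width: 0.006
gripper_force: 0.6
```

```bash
cat > st.py <<'E'
from h import *
import sys
u=np.array([.98965,-.1435]);v=np.array([.1435,.98965]);o=np.array([.6706,-.0006])
s=r.sense();d=s["tcp_pos"][:2]-o;print("press x,y mm",(d@u*1000).round(2),(d@v*1000).round(2),"z",s["tcp_pos"][2].round(4),"F",(s["wrist_force"][:2]@u).round(2),s["wrist_force"].round(1),"t",s["time_s"],"w",s["gripper_width"])
p=imaging.capture("top")
for t in("nose","tail"):
    for q in models.place_of(p,t)[:5]:
        X=ray(p,np.array(q["at"])*[640,480],.026)
        if abs(X[1])<.1: e=X[:2]-o;print(t,round(q["confidence"],2),(e@u*1000).round(1),(e@v*1000).round(1))
if len(sys.argv)>1:
    A=[]
    for n in("top","side"):
        p=imaging.capture(n);c=(proj(p,[.57,.01,.03])).astype(int);x,y=c[0]-65,c[1]-70
        A.append(cv2.resize(p["frame"][y:y+130,x:x+130],None,fx=3.05,fy=3.05,interpolation=cv2.INTER_CUBIC))
    cv2.imwrite(sys.argv[1],np.hstack(A))
E
python3 st.py
```

```text
press x,y mm -219.7 -0.46 z 0.0242 F -1.14 [-1.2 -0.5 -1.5] t 12.8667 w 0.006059255868910535
nose 0.9 -59.3 1.1
nose 0.19 -131.3 5.0
```

{"method": "apply_moves", "body": {
  "moves": [
    [[-0.003,0,0],0],
    [[-0.003,0,0],0],
    [[-0.003,0,0],0],
    [[-0.003,0,0],0],
    [[-0.003,0,0],0]
  ]
}}

```text
time_s: 13.43
tcp_pos: [0.4678, 0.0283, 0.0244]
ee_rot: [[-0.99, 0.143, -0.0], [0.143, 0.99, -0.0], [0.0, -0.0, -1.0]]
wrist_force: [-1.8, -0.6, 1.8]
gripper_width: 0.007
gripper_force: 1.2
```

{"method": "apply_moves", "body": {
  "moves": [
    [[-0.003,0,0],0],
    [[-0.003,0,0],0],
    [[-0.003,0,0],0],
    [[-0.003,0,0],0],
    [[-0.003,0,0],0]
  ]
}}

```text
time_s: 13.85
tcp_pos: [0.4828, 0.0262, 0.0243]
ee_rot: [[-0.99, 0.143, -0.0], [0.143, 0.99, -0.0], [0.0, -0.0, -1.0]]
wrist_force: [-2.3, 0.9, 2.1]
gripper_width: 0.006
gripper_force: 1.2
```

```bash
python3 st.py pics/t1.png
```

```text
press x,y mm -189.68 -0.44 z 0.0243 F -2.4 [-2.3  0.9  2.1] t 13.85 w 0.006283726175454118
nose 0.75 -26.8 8.9
```

View pics/t1.png

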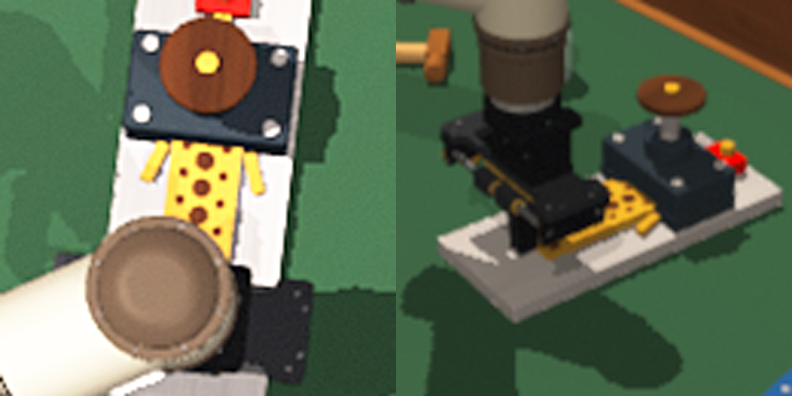

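The crop shows the nose already under the beam, with the plate straight between the guides. Continuing in.

{"method": "apply_moves", "body": {
  "moves": [
    [[-0.003,0,0],0],
    [[-0.003,0,0],0],
    [[-0.003,0,0],0],
    [[-0.003,0,0],0],
    [[-0.003,0,0],0]
  ]
}}

```text
time_s: 14.52
tcp_pos: [0.4975, 0.024, 0.0243]
ee_rot: [[-0.99, 0.143, -0.0], [0.143, 0.99, -0.0], [0.0, -0.0, -1.0]]
wrist_force: [-1.6, -0.0, 1.4]
gripper_width: 0.005
gripper_force: 1.1
```

{"method": "apply_moves", "body": {
  "moves": [
    [[-0.003,0,0],0],
    [[-0.003,0,0],0],
    [[-0.003,0,0],0],
    [[-0.003,0,0],0],
    [[-0.003,0,0],0]
  ]
}}

```text
time_s: 14.93
tcp_pos: [0.5125, 0.0219, 0.0243]
ee_rot: [[-0.99, 0.143, -0.0], [0.143, 0.99, -0.0], [0.0, -0.0, -1.0]]
wrist_force: [-1.8, -0.4, 0.9]
gripper_width: 0.001
gripper_force: 1.0
```

{"method": "apply_moves", "body": {
  "moves": [
    [[-0.002,0,0],0],
    [[-0.002,0,0],0],
    [[-0.002,0,0],0],
    [[-0.001,0,0],0],
    [[-0.001,0,0],0]
  ]
}}

```text
time_s: 15.35
tcp_pos: [0.5202, 0.0208, 0.0243]
ee_rot: [[-0.99, 0.143, -0.0], [0.143, 0.99, 0.0], [0.0, -0.0, -1.0]]
wrist_force: [-2.0, 0.4, 1.1]
gripper_width: 0.003
gripper_force: 1.0
```

```bash
python3 st.py
```

```text
press x,y mm -151.93 -0.43 z 0.0243 F -2.08 [-2.   0.4  1.1] t 15.35 w 0.0031816460457605037
tail 0.51 64.7 -3.1
```

Sliding friction is about 2 N. Before feeling for the pin I need the arm's stiffness, so I back off a little and press the fingertips lightly on the bed in small steps.

{"method": "apply_moves", "body": {
  "moves": [
    [[0.004,0,0],0],
    [[0,0,0.002],0],
    [[0,0,0.0015],0],
    [[0,0,0],0],
    [[0,0,0],0]
  ]
}}

```text
time_s: 15.92
tcp_pos: [0.5164, 0.0215, 0.0208]
ee_rot: [[-0.99, 0.143, 0.0], [0.143, 0.99, 0.0], [-0.0, 0.0, -1.0]]
wrist_force: [0.2, 0.4, -0.3]
gripper_width: 0.009
gripper_force: 0.0
```

{"method": "apply_moves", "body": {
  "moves": [
    [[0,0,0.0004],0],
    [[0,0,0],0],
    [[0,0,0],0]
  ]
}}

```text
time_s: 16.17
tcp_pos: [0.5163, 0.0214, 0.0205]
ee_rot: [[-0.99, 0.143, 0.0], [0.143, 0.99, 0.0], [-0.0, 0.0, -1.0]]
wrist_force: [-0.2, 0.6, 0.9]
gripper_width: 0.006
gripper_force: 0.0
```

{"method": "apply_moves", "body": {
  "moves": [
    [[0,0,0.0003],0],
    [[0,0,0],0],
    [[0,0,0],0]
  ]
}}

```text
time_s: 16.42
tcp_pos: [0.5163, 0.0214, 0.0204]
ee_rot: [[-0.99, 0.143, 0.0], [0.143, 0.99, 0.0], [-0.0, 0.0, -1.0]]
wrist_force: [-1.7, 0.4, 3.2]
gripper_width: 0.004
gripper_force: 1.7
```

{"method": "apply_moves", "body": {
  "moves": [
    [[0,0,0.0003],0],
    [[0,0,0],0],
    [[0,0,0],0]
  ]
}}

```text
time_s: 16.67
tcp_pos: [0.5163, 0.0214, 0.0204]
ee_rot: [[-0.99, 0.143, 0.0], [0.143, 0.99, -0.0], [-0.0, 0.0, -1.0]]
wrist_force: [-1.8, 0.5, 6.3]
gripper_width: 0.003
gripper_force: 3.0
```

{"method": "apply_moves", "body": {
  "moves": [
    [[0,0,0.0003],0],
    [[0,0,0],0],
    [[0,0,0],0]
  ]
}}

```text
time_s: 16.92
tcp_pos: [0.5163, 0.0214, 0.0204]
ee_rot: [[-0.99, 0.143, 0.0], [0.143, 0.99, -0.0], [-0.0, 0.0, -1.0]]
wrist_force: [-2.1, 1.1, 7.2]
gripper_width: 0.003
gripper_force: 4.0
```

Stiffness is about 7–8 N/mm. I go back up and forward, then feel for the pin in 1 mm calls.

{"method": "apply_moves", "body": {
  "moves": [
    [[0,0,-0.0025],0],
    [[0,0,-0.0023],0],
    [[-0.002,0,0],0],
    [[-0.001,0,0],0],
    [[-0.001,0,0],0]
  ]
}}

```text
time_s: 17.33
tcp_pos: [0.5203, 0.0208, 0.0241]
ee_rot: [[-0.99, 0.143, -0.0], [0.143, 0.99, -0.0], [0.0, -0.0, -1.0]]
wrist_force: [0.3, -0.3, 0.3]
gripper_width: 0.003
gripper_force: 0.0
```

{"method": "apply_moves", "body": {
  "moves": [
    [[-0.001,0,0],0],
    [[-0.001,0,0],0],
    [[-0.001,0,0],0],
    [[-0.001,0,0],0],
    [[-0.001,0,0],0]
  ]
}}

```text
time_s: 17.75
tcp_pos: [0.5248, 0.02, 0.024]
ee_rot: [[-0.99, 0.143, -0.001], [0.143, 0.99, -0.0], [0.001, -0.0, -1.0]]
wrist_force: [-1.1, 0.5, -1.2]
gripper_width: 0.008
gripper_force: 0.6
```

{"method": "apply_moves", "body": {
  "moves": [
    [[-0.001,0,0],0],
    [[-0.001,0,0],0],
    [[-0.0005,0,0],0],
    [[-0.0003,0,0],0],
    [[-0.0002,0,0],0]
  ]
}}

```text
time_s: 18.17
tcp_pos: [0.528, 0.0196, 0.0243]
ee_rot: [[-0.99, 0.143, -0.0], [0.143, 0.99, 0.0], [0.0, -0.0, -1.0]]
wrist_force: [-0.8, 0.9, -0.9]
gripper_width: -0.0
gripper_force: 0.6
```

```bash
python3 st.py
```

```text
press x,y mm -143.99 -0.44 z 0.0243 F -0.97 [-0.8  0.9 -0.9] t 18.1667 w -4.1836317930846964e-05
```

{"method": "apply_moves", "body": {
  "moves": [
    [[-0.0003,0,0],0],
    [[-0.0003,0,0],0],
    [[-0.0003,0,0],0],
    [[-0.0002,0,0],0],
    [[-0.0001,0,0],0]
  ]
}}

```text
time_s: 18.73
tcp_pos: [0.5293, 0.0195, 0.0244]
ee_rot: [[-0.99, 0.143, 0.0], [0.143, 0.99, 0.0], [-0.0, 0.0, -1.0]]
wrist_force: [-1.6, 1.1, -0.3]
gripper_width: 0.004
gripper_force: 0.7
```

{"method": "apply_moves", "body": {
  "moves": [
    [[-0.0003,0,0],0],
    [[-0.0003,0,0],0],
    [[-0.0003,0,0],0],
    [[-0.0002,0,0],0],
    [[-0.0001,0,0],0]
  ]
}}

```text
time_s: 19.15
tcp_pos: [0.5305, 0.0193, 0.0244]
ee_rot: [[-0.99, 0.143, 0.0], [0.143, 0.99, 0.0], [-0.0, 0.0, -1.0]]
wrist_force: [-2.0, 0.7, -0.4]
gripper_width: 0.007
gripper_force: 0.7
```

{"method": "apply_moves", "body": {
  "moves": [
    [[-0.0003,0,0],0],
    [[-0.0003,0,0],0],
    [[-0.0003,0,0],0],
    [[-0.0002,0,0],0],
    [[-0.0001,0,0],0]
  ]
}}

```text
time_s: 19.57
tcp_pos: [0.5317, 0.0191, 0.0244]
ee_rot: [[-0.99, 0.143, 0.0], [0.143, 0.99, 0.0], [-0.0, 0.0, -1.0]]
wrist_force: [-1.7, 0.6, -0.3]
gripper_width: 0.004
gripper_force: 0.8
```

{"method": "apply_moves", "body": {
  "moves": [
    [[-0.0003,0,0],0],
    [[-0.0003,0,0],0],
    [[-0.0003,0,0],0],
    [[-0.0002,0,0],0],
    [[-0.0001,0,0],0]
  ]
}}

```text
time_s: 19.98
tcp_pos: [0.5329, 0.019, 0.0244]
ee_rot: [[-0.99, 0.143, 0.0], [0.143, 0.99, 0.0], [-0.0, 0.0, -1.0]]
wrist_force: [-1.8, -0.5, 0.1]
gripper_width: 0.008
gripper_force: 0.8
```

{"method": "apply_moves", "body": {
  "moves": [
    [[-0.0003,0,0],0],
    [[-0.0003,0,0],0],
    [[-0.0003,0,0],0],
    [[-0.0002,0,0],0],
    [[-0.0001,0,0],0]
  ]
}}

```text
time_s: 20.4
tcp_pos: [0.534, 0.0188, 0.0244]
ee_rot: [[-0.99, 0.143, 0.0], [0.143, 0.99, -0.0], [-0.0, -0.0, -1.0]]
wrist_force: [-1.6, -0.3, -0.3]
gripper_width: 0.008
gripper_force: 0.8
```

{"method": "apply_moves", "body": {
  "moves": [
    [[-0.0003,0,0],0],
    [[-0.0003,0,0],0],
    [[-0.0003,0,0],0],
    [[-0.0002,0,0],0],
    [[-0.0001,0,0],0]
  ]
}}

```text
time_s: 20.82
tcp_pos: [0.5352, 0.0186, 0.0244]
ee_rot: [[-0.99, 0.143, 0.0], [0.143, 0.99, 0.0], [-0.0, 0.0, -1.0]]
wrist_force: [-1.8, -0.2, 0.7]
gripper_width: 0.008
gripper_force: 0.9
```

{"method": "apply_moves", "body": {
  "moves": [
    [[-0.0003,0,0],0],
    [[-0.0003,0,0],0],
    [[-0.0003,0,0],0],
    [[-0.0002,0,0],0],
    [[-0.0001,0,0],0]
  ]
}}

```text
time_s: 21.23
tcp_pos: [0.5364, 0.0184, 0.0244]
ee_rot: [[-0.99, 0.143, 0.0], [0.143, 0.99, -0.0], [-0.0, -0.0, -1.0]]
wrist_force: [-0.7, 0.3, 0.0]
gripper_width: 0.008
gripper_force: 0.9
```

{"method": "apply_moves", "body": {
  "moves": [
    [[-0.0003,0,0],0],
    [[-0.0003,0,0],0],
    [[-0.0003,0,0],0],
    [[-0.0002,0,0],0],
    [[-0.0001,0,0],0]
  ]
}}

```text
time_s: 21.65
tcp_pos: [0.5376, 0.0183, 0.0243]
ee_rot: [[-0.99, 0.143, 0.0], [0.143, 0.99, 0.0], [-0.0, 0.0, -1.0]]
wrist_force: [-2.1, 0.3, 1.1]
gripper_width: 0.005
gripper_force: 0.9
```

{"method": "apply_moves", "body": {
  "moves": [
    [[-0.0003,0,0],0],
    [[-0.0003,0,0],0],
    [[-0.0003,0,0],0],
    [[-0.0002,0,0],0],
    [[-0.0001,0,0],0]
  ]
}}

```text
time_s: 22.07
tcp_pos: [0.5388, 0.0181, 0.0244]
ee_rot: [[-0.99, 0.143, 0.0], [0.143, 0.99, -0.0], [-0.0, -0.0, -1.0]]
wrist_force: [-2.2, -0.0, 0.2]
gripper_width: 0.003
gripper_force: 0.9
```

{"method": "apply_moves", "body": {
  "moves": [
    [[-0.0003,0,0],0],
    [[-0.0003,0,0],0],
    [[-0.0003,0,0],0],
    [[-0.0002,0,0],0],
    [[-0.0001,0,0],0]
  ]
}}

```text
time_s: 22.48
tcp_pos: [0.54, 0.0179, 0.0244]
ee_rot: [[-0.99, 0.143, 0.0], [0.143, 0.99, 0.0], [-0.0, 0.0, -1.0]]
wrist_force: [-1.0, -0.3, 0.0]
gripper_width: 0.004
gripper_force: 0.9
```

{"method": "apply_moves", "body": {
  "moves": [
    [[-0.0003,0,0],0],
    [[-0.0003,0,0],0],
    [[-0.0003,0,0],0],
    [[-0.0002,0,0],0],
    [[-0.0001,0,0],0]
  ]
}}

```text
time_s: 22.9
tcp_pos: [0.5412, 0.0178, 0.0244]
ee_rot: [[-0.99, 0.143, 0.0], [0.143, 0.99, 0.0], [-0.0, 0.0, -1.0]]
wrist_force: [-2.1, 0.4, 1.0]
gripper_width: 0.009
gripper_force: 0.9
```

{"method": "apply_moves", "body": {
  "moves": [
    [[-0.0003,0,0],0],
    [[-0.0003,0,0],0],
    [[-0.0003,0,0],0],
    [[-0.0002,0,0],0],
    [[-0.0001,0,0],0]
  ]
}}

```text
time_s: 23.32
tcp_pos: [0.5424, 0.0176, 0.0244]
ee_rot: [[-0.99, 0.143, 0.0], [0.143, 0.99, -0.0], [-0.0, -0.0, -1.0]]
wrist_force: [-1.7, -0.0, 0.9]
gripper_width: 0.008
gripper_force: 0.9
```

{"method": "apply_moves", "body": {
  "moves": [
    [[-0.0003,0,0],0],
    [[-0.0003,0,0],0],
    [[-0.0003,0,0],0],
    [[-0.0002,0,0],0],
    [[-0.0001,0,0],0]
  ]
}}

```text
time_s: 23.73
tcp_pos: [0.5435, 0.0174, 0.0244]
ee_rot: [[-0.99, 0.143, 0.0], [0.143, 0.99, 0.0], [-0.0, 0.0, -1.0]]
wrist_force: [-1.8, 0.1, 1.1]
gripper_width: 0.004
gripper_force: 0.9
```

{"method": "apply_moves", "body": {
  "moves": [
    [[-0.0003,0,0],0],
    [[-0.0003,0,0],0],
    [[-0.0003,0,0],0],
    [[-0.0002,0,0],0],
    [[-0.0001,0,0],0]
  ]
}}

```text
time_s: 24.15
tcp_pos: [0.5447, 0.0172, 0.0243]
ee_rot: [[-0.99, 0.143, -0.0], [0.143, 0.99, -0.0], [0.0, -0.0, -1.0]]
wrist_force: [-2.2, 0.9, 1.0]
gripper_width: 0.007
gripper_force: 0.9
```

{"method": "apply_moves", "body": {
  "moves": [
    [[-0.0003,0,0],0],
    [[-0.0003,0,0],0],
    [[-0.0003,0,0],0],
    [[-0.0002,0,0],0],
    [[-0.0001,0,0],0]
  ]
}}

```text
time_s: 24.57
tcp_pos: [0.5459, 0.0171, 0.0244]
ee_rot: [[-0.99, 0.143, 0.0], [0.143, 0.99, -0.0], [-0.0, -0.0, -1.0]]
wrist_force: [-1.6, -0.1, 1.0]
gripper_width: 0.01
gripper_force: 1.0
```

{"method": "apply_moves", "body": {
  "moves": [
    [[-0.0003,0,0],0],
    [[-0.0003,0,0],0],
    [[-0.0003,0,0],0],
    [[-0.0002,0,0],0],
    [[-0.0001,0,0],0]
  ]
}}

```text
time_s: 24.98
tcp_pos: [0.5471, 0.0169, 0.0243]
ee_rot: [[-0.99, 0.143, -0.0], [0.143, 0.99, 0.0], [0.0, 0.0, -1.0]]
wrist_force: [-1.7, 1.1, 0.6]
gripper_width: 0.001
gripper_force: 1.0
```

{"method": "apply_moves", "body": {
  "moves": [
    [[-0.0003,0,0],0],
    [[-0.0003,0,0],0],
    [[-0.0003,0,0],0],
    [[-0.0002,0,0],0],
    [[-0.0001,0,0],0]
  ]
}}

```text
time_s: 25.4
tcp_pos: [0.5483, 0.0167, 0.0244]
ee_rot: [[-0.99, 0.143, 0.0], [0.143, 0.99, -0.0], [-0.0, -0.0, -1.0]]
wrist_force: [-2.2, 1.5, 0.1]
gripper_width: 0.009
gripper_force: 1.0
```

{"method": "apply_moves", "body": {
  "moves": [
    [[-0.0003,0,0],0],
    [[-0.0003,0,0],0],
    [[-0.0003,0,0],0],
    [[-0.0002,0,0],0],
    [[-0.0001,0,0],0]
  ]
}}

```text
time_s: 25.82
tcp_pos: [0.5495, 0.0165, 0.0244]
ee_rot: [[-0.99, 0.143, 0.0], [0.143, 0.99, 0.0], [-0.0, 0.0, -1.0]]
wrist_force: [-1.7, 0.3, 0.1]
gripper_width: 0.004
gripper_force: 1.0
```

{"method": "apply_moves", "body": {
  "moves": [
    [[-0.0003,0,0],0],
    [[-0.0003,0,0],0],
    [[-0.0003,0,0],0],
    [[-0.0002,0,0],0],
    [[-0.0001,0,0],0]
  ]
}}

```text
time_s: 26.23
tcp_pos: [0.5497, 0.0164, 0.0243]
ee_rot: [[-0.99, 0.143, -0.002], [0.143, 0.99, -0.0], [0.002, -0.0, -1.0]]
wrist_force: [-4.4, 3.0, 4.0]
gripper_width: 0.004
gripper_force: 2.7
```

Contact is felt. Increasing gently.

{"method": "apply_moves", "body": {
  "moves": [
    [[-0.0003,0,0],0],
    [[-0.0003,0,0],0],
    [[0,0,0],0]
  ]
}}

```text
time_s: 26.48
tcp_pos: [0.5498, 0.0164, 0.0243]
ee_rot: [[-0.99, 0.143, -0.003], [0.143, 0.99, -0.0], [0.003, -0.001, -1.0]]
wrist_force: [-6.6, 3.1, 5.5]
gripper_width: 0.006
gripper_force: 3.3
```

{"method": "apply_moves", "body": {
  "moves": [
    [[0,0,-0.0003],0],
    [[0,0,-0.0003],0],
    [[0,0,0],0]
  ]
}}

```text
time_s: 26.73
tcp_pos: [0.5497, 0.0162, 0.0244]
ee_rot: [[-0.99, 0.144, -0.003], [0.144, 0.99, -0.0], [0.003, -0.001, -1.0]]
wrist_force: [-6.2, 1.5, 1.3]
gripper_width: 0.004
gripper_force: 2.8
```

{"method": "apply_moves", "body": {
  "moves": [
    [[-0.0003,0,-0.0001],0],
    [[-0.0003,0,-0.0001],0],
    [[-0.0002,0,-0.0001],0],
    [[0,0,0],0]
  ]
}}

```text
time_s: 27.07
tcp_pos: [0.5498, 0.0159, 0.0244]
ee_rot: [[-0.99, 0.144, -0.005], [0.144, 0.99, -0.001], [0.005, -0.001, -1.0]]
wrist_force: [-6.7, 1.6, 1.6]
gripper_width: 0.002
gripper_force: 3.3
```

{"method": "apply_moves", "body": {
  "moves": [
    [[0,0,0],0]
  ]
}}

```text
time_s: 27.15
tcp_pos: [0.5498, 0.0159, 0.0244]
ee_rot: [[-0.99, 0.144, -0.005], [0.144, 0.99, -0.001], [0.005, -0.001, -1.0]]
wrist_force: [-5.7, 1.8, 1.5]
gripper_width: 0.002
gripper_force: 3.3
```

{"method": "apply_moves", "body": {
  "moves": [
    [[-0.0004,0,-0.0001],0],
    [[-0.0004,0,-0.0001],0],
    [[-0.0004,0,-0.0001],0],
    [[0,0,0],0]
  ]
}}

```text
time_s: 27.48
tcp_pos: [0.5497, 0.0156, 0.0244]
ee_rot: [[-0.99, 0.144, -0.007], [0.144, 0.99, -0.001], [0.007, -0.002, -1.0]]
wrist_force: [-8.7, 2.2, 1.4]
gripper_width: 0.006
gripper_force: 4.3
```

{"method": "apply_moves", "body": {
  "moves": [
    [[-0.0004,0,-0.0001],0],
    [[-0.0004,0,-0.0001],0],
    [[-0.0003,0,-0.0001],0],
    [[0,0,0],0]
  ]
}}

```text
time_s: 27.82
tcp_pos: [0.5498, 0.0153, 0.0245]
ee_rot: [[-0.989, 0.145, -0.01], [0.145, 0.989, -0.001], [0.009, -0.003, -1.0]]
wrist_force: [-9.2, 2.6, 2.1]
gripper_width: 0.003
gripper_force: 5.1
```

{"method": "apply_moves", "body": {
  "moves": [
    [[-0.0003,0,-0.0001],0],
    [[-0.0002,0,0],0],
    [[0,0,0],0]
  ]
}}

```text
time_s: 28.07
tcp_pos: [0.5498, 0.0151, 0.0244]
ee_rot: [[-0.989, 0.145, -0.011], [0.145, 0.989, -0.002], [0.01, -0.003, -1.0]]
wrist_force: [-10.8, 3.6, 2.8]
gripper_width: 0.009
gripper_force: 5.5
```

{"method": "apply_moves", "body": {
  "moves": [
    [[0,0,0],0],
    [[0,0,0],0],
    [[0,0,0],0],
    [[0,0,0],0]
  ]
}}

```text
time_s: 28.4
tcp_pos: [0.5498, 0.0152, 0.0244]
ee_rot: [[-0.989, 0.145, -0.011], [0.145, 0.989, -0.002], [0.01, -0.003, -1.0]]
wrist_force: [-10.3, 2.7, 3.3]
gripper_width: 0.002
gripper_force: 5.5
```

{"method": "apply_moves", "body": {
  "moves": [
    [[0,0,0],0],
    [[0,0,0],0],
    [[0,0,0],0],
    [[0,0,0],0]
  ]
}}

```text
time_s: 28.73
tcp_pos: [0.5498, 0.0152, 0.0244]
ee_rot: [[-0.989, 0.145, -0.011], [0.145, 0.989, -0.001], [0.01, -0.003, -1.0]]
wrist_force: [-9.7, 3.2, 2.0]
gripper_width: 0.008
gripper_force: 5.5
```

```bash
python3 st.py
```

```text
press x,y mm -121.83 -1.72 z 0.0244 F -10.07 [-9.7  3.2  2. ] t 28.7333 w 0.00783433363581678
tail 0.45 0.3 -4.3
```

Held for about 0.75 s at about 10.6 N at the hand (roughly 8–9.5 N on the pin after friction). Now I back straight off and retreat upwards.

{"method": "apply_moves", "body": {
  "moves": [
    [[0.001,0,0],0],
    [[0.001,0,0],0],
    [[0.001,0,0],0],
    [[0.001,0,0],0],
    [[0.002,0,0],0]
  ]
}}

```text
time_s: 29.3
tcp_pos: [0.5497, 0.0167, 0.0259]
ee_rot: [[-0.99, 0.143, 0.002], [0.143, 0.99, 0.0], [-0.002, 0.0, -1.0]]
wrist_force: [-0.4, 0.1, -0.3]
gripper_width: 0.002
gripper_force: 0.2
```

{"method": "apply_moves", "body": {
  "moves": [
    [[0.004,0,0],0],
    [[0.01,0,0],0],
    [[0.02,0,0],0],
    [[0.02,0,0],0],
    [[0.02,0,-0.01],0]
  ]
}}

```text
time_s: 29.72
tcp_pos: [0.4744, 0.0272, 0.0352]
ee_rot: [[-0.99, 0.144, -0.0], [0.144, 0.99, -0.0], [0.0, -0.0, -1.0]]
wrist_force: [0.5, 0.7, 1.2]
gripper_width: 0.003
gripper_force: 0.0
```

{"method": "apply_moves", "body": {
  "moves": [
    [[0.02,0,-0.02],0],
    [[0,0,-0.03],0],
    [[0,0,-0.03],0],
    [[0,0,-0.02],0],
    [[0,0,0],0]
  ]
}}

```text
time_s: 30.13
tcp_pos: [0.4593, 0.0314, 0.1413]
ee_rot: [[-0.99, 0.141, 0.013], [0.142, 0.99, 0.004], [-0.012, 0.006, -1.0]]
wrist_force: [1.0, -0.2, 0.6]
gripper_width: 0.003
gripper_force: 0.0
```

```bash
python3 st.py pics/fin.png
```

```text
press x,y mm -213.69 1.37 z 0.1413 F 1.04 [ 1.  -0.2  0.6] t 30.1333 w 0.002798194882847766
tail 0.89 -110.8 2.6
```

View pics/fin.png

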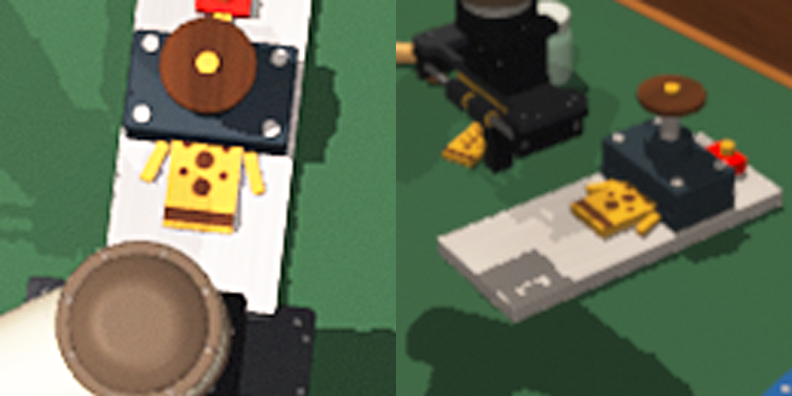

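The plate is under the beam with its tail about 66 mm in front of it, within the 52–86 mm expected when it is home, and the gripper is clear. Handing in.

```bash
python3 -c "
from station import r
print(r.finish_job())"
```

```text
the job is handed in; nothing more can be done
None
```

The brass plate lies nose-in under the beam against the pin, pressed for about 0.75 s at about 10.6 N at the hand (an estimated 8–9.5 N on the pin after friction); the arm has let go and is clear, and the job was handed in at about 30 s.

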